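# Press a test tile home on the setting board with a spacer

### The job

One lane of the tile-setting board has a gap between its tile and its stop block wide enough for the upright wooden spacer. Pick up the spacer, lower it into that gap, foot down on the board, then push the tile with it until the tile is tight and flush against the back ledge. Finish while holding: keep the spacer gripped and pressing the tile firmly against the ledge; leave the other two tiles and the things standing around where they are.

Things in the scene. Friction and masses are not known exactly. Their poses are not given: they have to be found in the camera images.
- board: fixed plywood board 124 (x) x 172 (y) x 12 mm; origin: centre of its underside; x points away from the robot to the back ledge, a rail along the far edge with inner face at x = +45 mm, 14 mm above the board's top face. Three lanes along x, centred at y = -52, 0, +52 mm, each with a tile and at its near end a stop; strips 6 mm high, 4 wide part them at x = -5 to 45 mm
- stop_1: fixed wooden stop block at the near (-x) end of a lane (any of the three), 44 mm wide, 10 mm high; origin on the lane's centre line, on the board's top face, 7 mm in from the stop's outer edge; axes parallel to the board's. Its inner face, towards the tile, is at x = +7 mm (the shallow stop, 14 mm deep)
- stop_2: fixed wooden stop block at the near (-x) end of a lane (any of the three), 44 mm wide, 10 mm high; origin on the lane's centre line, on the board's top face, 7 mm in from the stop's outer edge; axes parallel to the board's. Its inner face, towards the tile, is at x = +29 mm (a deep stop, 36 mm deep)
- stop_3: fixed wooden stop block at the near (-x) end of a lane (any of the three), 44 mm wide, 10 mm high; origin on the lane's centre line, on the board's top face, 7 mm in from the stop's outer edge; axes parallel to the board's. Its inner face, towards the tile, is at x = +29 mm (a deep stop, 36 mm deep)
- tile_1_mid (a point): test tile 55 (along x) x 40 x 8 mm, 40 g, loose on the board in the lane of stop_1; this point: its centre, 4 mm above the board's top face; x along the lane within 0.05 rad. It starts 6 to 12 mm short of the ledge and 24 to 30 mm from its stop; it slides easily
- tile_2_mid (a point): test tile 55 (along x) x 40 x 8 mm, 40 g, loose on the board in the lane of stop_2; this point: its centre, 4 mm above the board's top face; x along the lane within 0.05 rad. It starts 6 to 12 mm short of the ledge and 2 to 8 mm from its stop; it slides easily
- tile_3_mid (a point): test tile 55 (along x) x 40 x 8 mm, 40 g, loose on the board in the lane of stop_3; this point: its centre, 4 mm above the board's top face; x along the lane within 0.05 rad. It starts 6 to 12 mm short of the ledge and 2 to 8 mm from its stop; it slides easily
- spacer_mid (a point): wooden spacer block standing upright and loose on the table, 62 mm tall, about 60 g; this point: its centre, 31 mm above its foot; z up. Lower 22 mm: 15 mm thick (its x), 34 mm wide (its y). Above that a grip 12 mm thick (x), 28 mm wide (y), 40 mm tall, on the same axis, to be pinched across its thickness (along x). Symmetrical: either way round will do
- spacer_foot (a point): centre of the spacer's foot (underside)
- bisque_cup: bystander: pinkish cup, 68 mm across, 62 mm high; origin at the centre of its underside; leave it alone. Just beyond it, between the board and the spacer, is the near corner, at about x 0.51, y 0.10 m, of a fixed drawer cabinet 205 mm tall, with its top drawer part open: carry things over or round it
- glaze_jar: bystander: glaze jar with a lid, 65 mm across, 86 mm high; origin at the centre of its underside; leave it alone
- tape_roll: bystander: roll of tape lying flat, 96 mm across, 25 mm high; origin at the centre of its underside; leave it alone
There are look-alikes about, which are no part of the job. What is shaped like the part that bears tile_1_mid but yellow is not meant.

How it is judged:
By the outcome, as a careful person would: the job done as asked, in the order asked, and still so for the second after the job is handed in, while the arm keeps its last pose, push and grip.
It also fails if it takes over 48 s, if anything falls off the work surface, if the arm or the gripper's body presses on something with over 40 N, if the wrist force passes 120 N, or if a joint passes its speed limit or range.

### The arm

A 6-joint arm with a two-finger parallel gripper is mounted at the origin on the work surface; the furniture and walls round the work are solid. World frame = base frame: x ahead of the robot, y to its left, z up, the work surface at z = 0. Lengths are in m, angles in rad, forces in N, time in s.
With the tool pointing down it reaches from about 0.25 to 0.775 m from the base axis. Payload 4 kg.
Tool frame: the origin (TCP) lies at the very end of the fingers, on their centre line; the grasp point (between the pads) lies 19 mm behind it; z points along the fingers, y is the direction in which the jaws open and shut (so a half turn about z gives the same grasp; the last joint's range is limited). The gripper opens to 94 mm and grips with 3 to 60 N. Pads are 16 mm wide; open, the fingers measure 119 mm over their backs; the gripper's body (75 mm by 177 mm) begins 78 mm behind the grasp point.
Start: joints at [1.102, 0.087, 1.371, -0, 1.684, -0.103], TCP at [0.197, 0.514, 0.206] pointing down, gripper open.
Joint ranges: [-3.1, 3.1], [-0.76, 2.03], [0.27, 2.55], [-1.08, 4.22], [0.17, 2.65], [-2.57, 2.57]. Speed limits (rad/s): [2.79, 2.79, 3.14, 3.14, 3.14, 3.14].

### API

Orientations are given as [roll, pitch, yaw] about the fixed x, y, z axes, in that order (R = Rz(yaw) Ry(pitch) Rx(roll)).
In Python, from bench import robot, snapshot, calibration gives the robot as it stands. The module is installed in compiled form; this text tells all that it offers.
- The arm moves only by the tool servo_tool, never from a script. Its argument "series" is text: rows parted by semicolons, each of 5 numbers parted by spaces: the closure, from -1 (fully open) to 1 (shut), then the shift along the tool's x, y, z in cm, then the turn about the tool's z in rad. A call has 1 to 20 rows; each row is the pose to reach, as a shift and turn from the pose commanded when the call began, along the tool's axes at that moment; what a row does not reach only later rows make up. A row lasts 1/12 s, in which the tool goes at most 41.7 mm and 7.16 degrees, less where a joint would pass 70% of its speed; a pose out of reach is approached as far as the arm can. A call with a gripper value outside its range is refused whole. The fingers move at their own pace and stop on an object; the grip force is fixed at half the most. Time passes only in rows, so rows that repeat a pose let the fingers close. It gives the time, the measured TCP pose, the force and the opening at its end, in the units of the state.
- robot.get_obs(): the state, without advancing time (a new reading comes with each control period).
- snapshot(name): name is "scene" or "top" or "wrist"; returns (picture, depth): 420x560x3 uint8, red, green, blue; 420x560 float32, m along the optical axis (not along the pixel's ray), 0 where there is no reading.
- calibration(name): a dict with "fx", "fy", "cx", "cy" (pixels), "rvec" (rotation vector, rad) and "tvec" (3), from world to camera coordinates, as OpenCV has them; the wrist camera has in their place "tool_from_camera" (4x4, takes a point from camera to tool coordinates, whose origin is the TCP and whose axes are the flange's). Camera axes: x right, y down, z forward; pixel columns grow to the right and rows downward; lengths in m; the calibration is good to about 2 mm. A picture is of the moment at which its call begins: read the wrist's pose just before it. calibration takes no time and is no camera call.
- robot.close_job(): hands the job in, once; it reports no verdict.
The state is a dict: "time": time; "joint_positions": joint angles; "qvel": joint speeds; "joint_torque": joint torques, N m; "tool_pos": TCP position; "ee_rot": TCP orientation; "wrist_force": force on the tool from outside, world axes, zero at the start; "wrist_torque": the same for the moment, N m; "width": finger opening in m.
Only numpy, scipy, OpenCV 4.12 (cv2) and the standard library are available. Lean on these libraries where they do the work, as an engineer would, in place of code of your own. Each camera call takes 0.05 s, during which the arm holds its last target. There are 200 camera calls.

## Working session

There is one attempt and no reset: what is moved stays moved. The work goes in short steps, Python scripts to look and compute and a tool call to move; the robot and the scene stay as the last step left them, time stands still between calls to the robot, and variables do not carry over. Pictures are saved under pics/ and viewed, about 8 in all and at most 12, crops included, and the job is handed in when it is done.

Besides the shell and the picture viewer there is one more tool, called after ">>>" in YAML: its name, and indented under it one key for each argument. servo_tool: Moves the arm, as the interface text tells. Its arguments: {"type":"object","properties":{"series":{"type":"string"}},"required":["series"]}

```bash
mkdir -p pics; cat > h.py <<'E'
import numpy as np, cv2
from bench import robot, snapshot, calibration
from scipy.spatial.transform import Rotation as R
def save(n,f):
    p,d=snapshot(n); cv2.imwrite(f'pics/{f}.png',p[:,:,::-1]); np.save(f'pics/{f}.npy',d); return p,d
def cam2world(n,pose=None):
    c=calibration(n); K=(c['fx'],c['fy'],c['cx'],c['cy'])
    if n=='wrist':
        T=np.eye(4);T[:3,:3]=R.from_euler('xyz',pose[1]).as_matrix();T[:3,3]=pose[0]
        return K,T@np.array(c['tool_from_camera'])
    T=np.eye(4);T[:3,:3]=cv2.Rodrigues(np.array(c['rvec'],float))[0];T[:3,3]=np.ravel(c['tvec'])
    return K,np.linalg.inv(T)
def cloud(n,d,pose=None):
    K,T=cam2world(n,pose); v,u=np.mgrid[:d.shape[0],:d.shape[1]]
    P=np.stack([(u-K[2])/K[0]*d,(v-K[3])/K[1]*d,d],-1)@T[:3,:3].T+T[:3,3]
    P[d==0]=np.nan; return P
def ray(n,u,v,z,pose=None):
    K,T=cam2world(n,pose); r=T[:3,:3]@np.array([(u-K[2])/K[0],(v-K[3])/K[1],1]); o=T[:3,3]
    return o+r*(z-o[2])/r[2]
E
python3 - <<'E'
from h import *
o=robot.get_obs(); print(o['tool_pos'],o['ee_rot'],o['width'],o['time'])
for n in('scene','top'):
    save(n,n+'0'); K,T=cam2world(n); print(n,K,T.round(3).tolist())
c=calibration('wrist');print(c)
E
```

```text
[0.19648755 0.51311252 0.20432654] [-3.13941608e+00 -1.78025317e-04  2.77581363e+00] 0.09384450102656744 0.0
scene (492.5634688198407, 492.5634688198407, 279.58345117953036, 209.38777575433457) [[0.649, -0.556, 0.52, -0.161], [-0.761, -0.47, 0.447, -0.416], [-0.004, -0.686, -0.728, 0.91], [0.0, 0.0, 0.0, 1.0]]
top (473.58247066474155, 473.58247066474155, 277.35514289619266, 207.42618021484233) [[0.002, -0.997, 0.082, 0.364], [-1.0, -0.003, -0.001, 0.143], [0.002, -0.082, -0.997, 1.182], [0.0, 0.0, 0.0, 1.0]]
{'fx': 355.297315186624, 'fy': 355.297315186624, 'cx': 280.97696326054415, 'cy': 209.85819911450986, 'tool_from_camera': array([[ 1.33346345e-04, -9.59501709e-01, -2.81702773e-01,
         8.25388425e-02],
       [ 9.99999978e-01,  8.29286431e-05,  1.90896832e-04,
         8.93829646e-04],
       [-1.59804608e-04, -2.81702792e-01,  9.59501699e-01,
        -1.77596382e-01],
       [ 0.00000000e+00,  0.00000000e+00,  0.00000000e+00,
         1.00000000e+00]])}
```

View pics/top0.png

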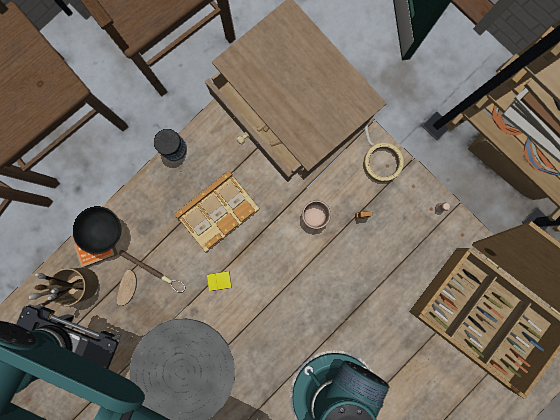

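View pics/scene0.png

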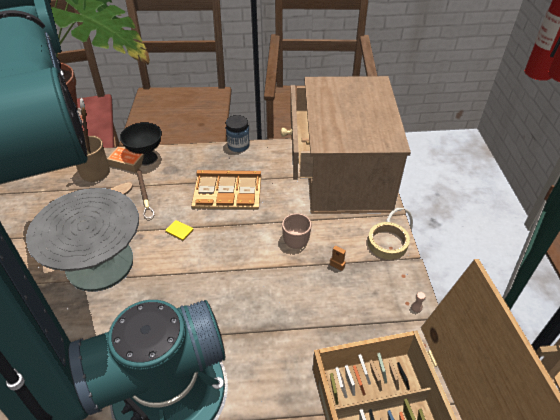

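The top view shows the board at about (217,211), with the ledge on the upper-left side. The cup is at (315,214), the cabinet at (300,85), the tape at (384,162) and the jar at (170,145). Spacer candidates are the brown block at (364,215) and the small pale peg at (443,207). The yellow square at (219,281) is a look-alike and not meant. I'll check with enlarged crops.

```bash
python3 - <<'E'
from h import *
t=cv2.imread('pics/top0.png'); s=cv2.imread('pics/scene0.png')
a=cv2.resize(t[165:257,170:270],(500,460),interpolation=2)
b=cv2.resize(t[190:236,340:386],(300,300),interpolation=2)
c=cv2.resize(s[235:281,315:361],(300,300),interpolation=2)
m=np.zeros((600,800,3),np.uint8); m[:460,:500]=a; m[:300,500:]=b; m[300:,500:]=c
cv2.imwrite('pics/m1.png',m)
d=np.load('pics/top0.npy');P=cloud('top',d)
for (u,v) in [(364,215),(367,213),(358,216),(443,207),(219,281),(315,214),(384,145),(217,211),(205,190),(206,240)]: print(u,v,P[v,u].round(3))
sub=P[195:236,340:390].reshape(-1,3)
for lo,hi in((.03,.1),(.012,.028)):
    q=sub[(sub[:,2]>lo)&(sub[:,2]<hi)]; print(len(q),q.mean(0).round(4),q.max(0).round(3),q.min(0).round(3))
E
```

```text
364 215 [ 0.438 -0.064  0.063]
367 213 [ 0.443 -0.072  0.056]
358 216 [ 0.438 -0.057  0.021]
443 207 [ 0.459 -0.256  0.05 ]
219 281 [0.278 0.285 0.003]
315 214 [0.444 0.048 0.008]
384 145 [ 0.615 -0.122  0.025]
217 211 [0.45  0.29  0.024]
205 190 [0.501 0.32  0.025]
206 240 [0.379 0.318 0.008]
76 [ 0.4411 -0.0673  0.0577] [ 0.448 -0.054  0.067] [ 0.435 -0.083  0.03 ]
27 [ 0.4382 -0.062   0.0204] [ 0.446 -0.052  0.028] [ 0.434 -0.086  0.014]
```

View pics/m1.png

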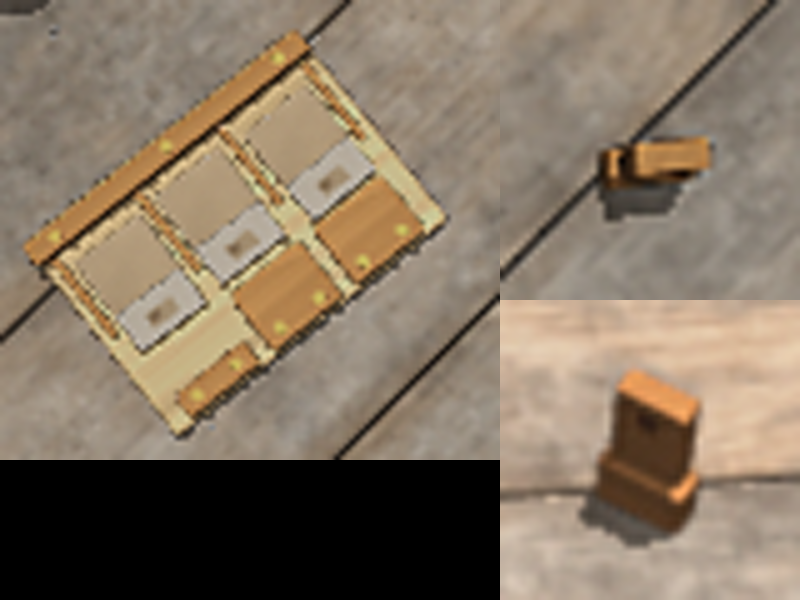

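The target lane is the left-most one, board y = +52, with the shallow stop and the wide gap. The tiles in the other two lanes sit close to their stops. The stepped brown block at top (364,215), measured 63–67 mm tall, fits the spacer. The peg at (443,207) is the wrong shape. Next I'll move above the spacer for a close wrist look.

>>> servo_tool:
  series: "-1 -2 -2 0 0.1; -1 -5 -5 0 0.2; -1 -8 -8 0 0.3; -1 -11 -11 0 0.4; -1 -14 -14 0 0.5; -1 -17 -17 0 0.6; -1 -20 -20 0 0.7; -1 -22.5 -23 0 0.8; -1 -25 -26 0 0.9; -1 -28 -29 0 1.0; -1 -31 -32 0 1.07; -1 -34 -35 0 1.07; -1 -37 -38 0 1.07; -1 -40 -41 0 1.07; -1 -42 -43.5 0 1.07; -1 -43.1 -45 0 1.07; -1 -43.6 -45.4 0 1.07; -1 -43.6 -45.4 0 1.07; -1 -43.6 -45.4 0 1.07"

```text
time: 1.68
tool_pos: [0.4412, -0.0655, 0.2051]
ee_rot: [-3.141, -0.001, 1.706]
wrist_force: [-1.2, 0.5, -0.0]
width: 0.0942
```

```bash
python3 - <<'E'
from h import *
o=robot.get_obs(); np.save('pics/w1pose.npy',np.array([o['tool_pos'],o['ee_rot']]));print(o['tool_pos'],o['ee_rot'],o['joint_positions'])
p,d=save('wrist','w1'); P=cloud('wrist',d,(o['tool_pos'],o['ee_rot']))
q=P[(np.abs(P[...,0]-.44)<.04)&(np.abs(P[...,1]+.067)<.04)]
for lo,hi in((.055,.068),(.016,.028)):
    s=q[(q[:,2]>lo)&(q[:,2]<hi)][:,:2].astype(np.float32); print(len(s),cv2.minAreaRect(s),s.mean(0),np.nanmedian(q[(q[:,2]>lo)&(q[:,2]<hi)][:,2]))
E
```

```text
[ 0.44118366 -0.06551118  0.20509262] [-3.14080365e+00 -1.28568775e-03  1.70595867e+00] [-2.75340175e-01 -1.46121750e-01  1.59877594e+00  8.70198229e-04
  1.69017495e+00 -4.10399927e-01]
368 ((0.44037091732025146, -0.06868747621774673), (0.012316382490098476, 0.02766532637178898), 7.316208839416504) [ 0.44003123 -0.0685105 ] 0.060003954114218716
104 ((0.44004106521606445, -0.06789883226156235), (0.013725160621106625, 0.03211180120706558), 7.938847064971924) [ 0.43905783 -0.05825323] 0.019719324760973017
```

View pics/w1.png

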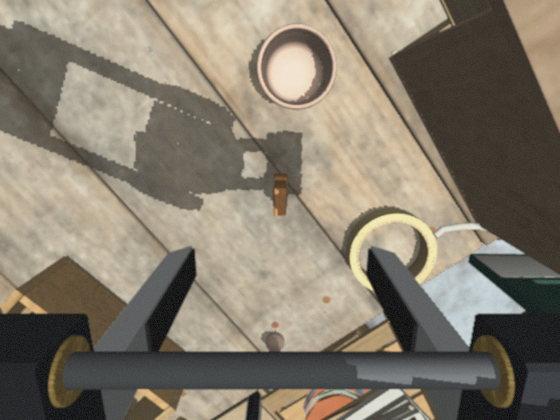

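The wrist picture shows the spacer at (280,195) with its thickness along the jaw axis. The measured grip top is 12.3 × 27.7 mm at z 0.060, which matches. I'll descend and grip.

>>> servo_tool:
  series: "-1 -0.3 -0.1 2 0; -1 -0.3 -0.1 5 0; -1 -0.3 -0.1 8 0; -1 -0.3 -0.1 11 0; -1 -0.3 -0.1 14 0; -1 -0.3 -0.1 16 0; -1 -0.3 -0.1 17.2 0; -1 -0.3 -0.1 17.7 0; -1 -0.3 -0.1 17.7 0; 0.3 -0.3 -0.1 17.7 0; 1 -0.3 -0.1 17.7 0; 1 -0.3 -0.1 17.7 0; 1 -0.3 -0.1 17.7 0; 1 -0.3 -0.1 17.7 0; 1 -0.3 -0.1 17.7 0; 1 -0.3 -0.1 17.7 0; 1 -0.3 -0.1 17.7 0; 1 -0.3 -0.1 17.7 0"

```text
time: 3.23
tool_pos: [0.4409, -0.0694, 0.0285]
ee_rot: [-3.142, -0.0, 1.706]
wrist_force: [0.1, 0.2, 0.5]
width: 0.0374
```

>>> servo_tool:
  series: "1 0 0 0 0; 1 0 0 0 0; 1 0 0 0 0; 1 0 0 0 0; 1 0 0 0 0; 1 0 0 0 0; 1 0 0 0 0; 1 0 0 0 0"

```text
time: 3.9
tool_pos: [0.4409, -0.0694, 0.0285]
ee_rot: [3.142, -0.0, 1.706]
wrist_force: [-0.3, 0.8, -0.1]
width: 0.0118
```

```bash
python3 - <<'E'
from h import *
# board pose from top depth + pixels of ledge ends (crop/5 + (170,165)), z=.026
f=lambda x,y,z:ray('top',170+x/5,165+y/5,z)
L1=f(28,248,.026);L2=f(294,33,.026);print('ledge outer',L1,L2,np.linalg.norm(L1-L2))
C1=f(180,433,.012);C2=f(443,218,.012);print('near corners',C1,C2,np.linalg.norm(C1-C2))
for a,b in((L1,L2),(C1,C2)): print(np.arctan2((a-b)[1],(a-b)[0])-np.pi/2)
print('ctr',(L1+L2+C1+C2)/4)
E
```

```text
ledge outer [0.44046698 0.39039096 0.026     ] [0.5469709  0.26146805 0.026     ] 0.16722499967730012
near corners [0.35039729 0.31682184 0.012     ] [0.45680976 0.18806373 0.012     ] 0.1670397034384701
0.6904574135331982
0.6906637165573115
ctr [0.44866123 0.28918614 0.019     ]
```

The spacer is gripped at width 11.8 mm. I'll lift it and carry it high to hover over the gap lane.

>>> servo_tool:
  series: "1 0 0 -1 0; 1 0 0 -4 0; 1 0 0 -8 0; 1 0 0 -12 0; 1 0 0 -16 0; 1 1 0 -19 -0.03; 1 3.5 0 -19 -0.08; 1 7 0 -19 -0.14; 1 10.5 0 -19 -0.2; 1 14 0 -19 -0.26; 1 17.5 0 -19 -0.32; 1 21 0 -19 -0.38; 1 24.5 0 -19 -0.44; 1 28 0 -19 -0.5; 1 31.5 0 -19 -0.555; 1 34.5 0.1 -19 -0.555; 1 37 0.1 -19 -0.555; 1 38 0.1 -19 -0.555; 1 38 0.1 -19 -0.555; 1 38 0.1 -19 -0.555"

```text
time: 5.57
tool_pos: [0.3908, 0.3068, 0.2187]
ee_rot: [-3.141, 0.001, 2.261]
wrist_force: [-0.2, -0.8, -0.2]
width: 0.0123
```

```bash
python3 - <<'E'
from h import *
o=robot.get_obs(); np.save('pics/w2pose.npy',np.array([o['tool_pos'],o['ee_rot']]));print(o['tool_pos'],o['ee_rot'],o['width'],o['wrist_force'])
p,d=save('wrist','w2')
c=p[60:360,120:440]; cv2.imwrite('pics/w2c.png',cv2.resize(c[:,:,::-1],(640,600),interpolation=2))
E
```

```text
[0.39075373 0.30679764 0.21869984] [-3.14111295e+00  8.13847154e-04  2.26139398e+00] 0.01229936294163208 [-0.15188052 -0.8351144  -0.20340691]
```

View pics/w2c.png

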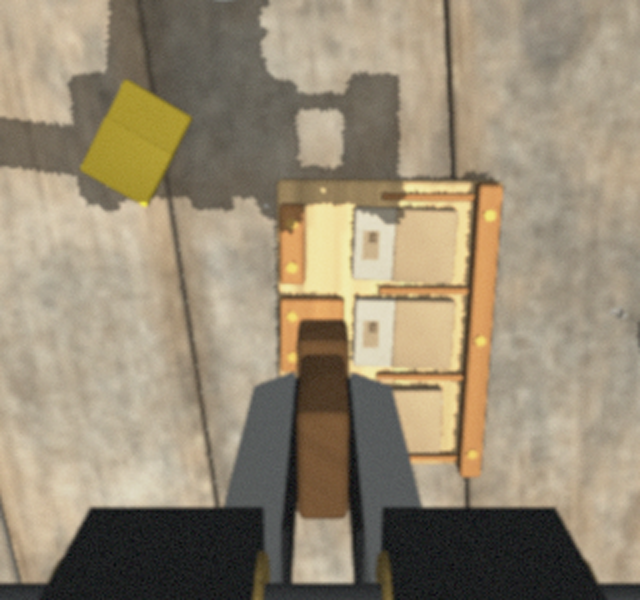

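The crop shows the target lane at the top. The stop's inner face is at crop x≈304, the tile's near face at x≈353 (y 208–280), and the ledge's inner face at x≈475. The yellow look-alike is at (135,142). The spacer is held upright.

```bash
python3 - <<'E'
from h import *
pose=np.load('pics/w2pose.npy'); T=R.from_euler('xyz',pose[1]).as_matrix()
def f(n,x,y,z):
    w=ray('wrist',120+x/2,60+y/2,z,pose); t=T.T@(w-pose[0]); print(n,'world',w.round(4),'tool cm',(t*100).round(2)); return t
a=f('stop in far',305,205,.022);b=f('stop in near',303,284,.022)
c=f('tile near far',353,208,.020);d=f('tile near near',352,279,.020)
e=f('tile far far',459,209,.020);g=f('tile far near',457,281,.020)
h=f('ledge out1',502,186,.026);i=f('ledge out2',481,476,.026)
j=f('near-left corner',279,181,.012);k=f('near-left edge',279,290,.012)
for n,p,q in(('stop',a,b),('tile n',c,d),('tile f',e,g),('ledge',h,i),('tile side',c-0,e),): print(n,'vec',(p-q)[:2]*1000, np.linalg.norm(p-q)*1000)
# depth edges
dep=np.load('pics/w2.npy'); P=cloud('wrist',dep,pose)
Q=(P-pose[0])@T
m=(P[...,2]>.02)&(P[...,2]<.035)
led=Q[(P[...,2]>.0235)&(P[...,2]<.035)&(Q[...,1]>.04)&(Q[...,1]<.12)&(np.abs(Q[...,0])<.16)]
print(len(led),np.polyfit(led[:,0],led[:,1],1),led.min(0),led.max(0))
# held spacer foot
s=Q[(np.abs(Q[...,0])<.025)&(np.abs(Q[...,1])<.015)&(Q[...,2]>-.03)&(Q[...,2]<.04)]
print('spacer',s.min(0),s.max(0))
E
```

```text
stop in far world [0.3684 0.3208 0.022 ] tool cm [ 2.52 -0.82 19.67]
stop in near world [0.3948 0.2866 0.022 ] tool cm [-1.8  -0.96 19.67]
tile near far world [0.3892 0.3356 0.02  ] tool cm [ 2.33  1.72 19.87]
tile near near world [0.414  0.3055 0.02  ] tool cm [-1.57  1.72 19.87]
tile far far world [0.433  0.3711 0.02  ] tool cm [ 2.28  7.36 19.86]
tile far near world [0.459  0.3412 0.02  ] tool cm [-1.68  7.47 19.87]
ledge out1 world [0.4405 0.3941 0.026 ] tool cm [ 3.58  9.41 19.26]
ledge out2 world [0.5481 0.2636 0.026 ] tool cm [-13.34   9.39  19.28]
near-left corner world [0.3502 0.3206 0.012 ] tool cm [ 3.66 -2.24 20.67]
near-left edge world [0.3881 0.2731 0.012 ] tool cm [-2.42 -2.34 20.67]
stop vec [43.22438593  1.37654013] 43.24631413470083
tile n vec [39.01917451  0.06047989] 39.01923432979784
tile f vec [39.61282936 -1.068041  ] 39.627237701842425
ledge vec [169.13630398   0.17425229] 169.1364498272831
tile side vec [  0.52077103 -56.38303409] 56.385445319531655
1225 [0.00728437 0.0876354 ] [-0.13350331  0.0807739   0.19150223] [0.0365823  0.0940586  0.19525964]
spacer [-0.01374033 -0.014995   -0.02999071] [0.01748391 0.01499506 0.02936432]
```

Sizes check: the gap is 26 mm, the tile 56 × 39, the ledge 169 mm long, and the yaw agrees to 0.01 rad. I'll descend to just above the gap and look again.

>>> servo_tool:
  series: "1 0.25 0.3 1 0; 1 0.25 0.3 4 0; 1 0.25 0.3 7 0; 1 0.25 0.3 10 0; 1 0.25 0.3 13 0; 1 0.25 0.3 15 0; 1 0.25 0.3 16 0; 1 0.25 0.3 16.4 0; 1 0.25 0.3 16.4 0; 1 0.25 0.3 16.4 0"

```text
time: 6.45
tool_pos: [0.3925, 0.3113, 0.0558]
ee_rot: [3.139, 0.0, 2.26]
wrist_force: [-0.4, -0.4, 0.1]
width: 0.012
```

```bash
python3 - <<'E'
from h import *
o=robot.get_obs(); np.save('pics/w3pose.npy',np.array([o['tool_pos'],o['ee_rot']]));print(o['tool_pos'],o['ee_rot'],o['width'],o['wrist_force'])
p,d=save('wrist','w3')
c=p[80:330,120:440]; cv2.imwrite('pics/w3c.png',cv2.resize(c[:,:,::-1],(768,600),interpolation=2))
E
```

```text
[0.39254825 0.3113081  0.05582063] [3.13914099e+00 3.00478883e-04 2.26003343e+00] 0.011977447986678819 [-0.3909237  -0.36346206  0.09964908]
```

View pics/w3c.png

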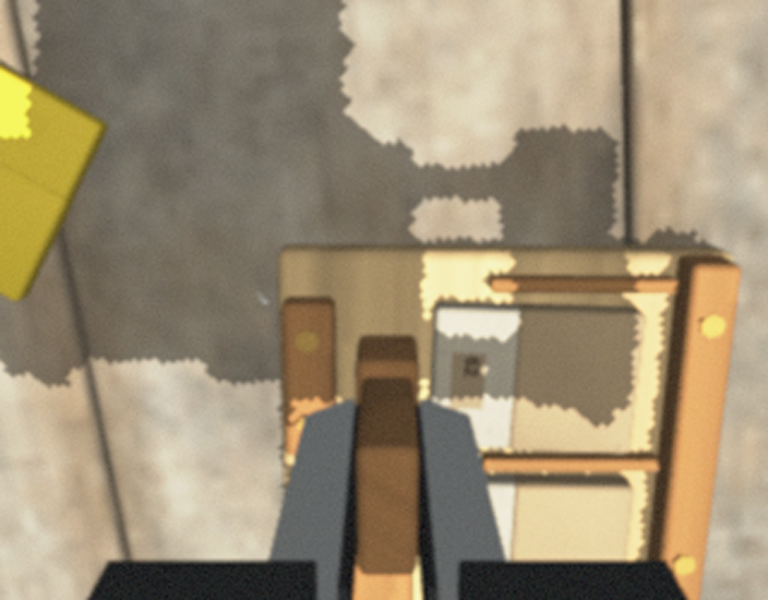

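```bash
python3 - <<'E'
from h import *
pose=np.load('pics/w3pose.npy'); T=R.from_euler('xyz',pose[1]).as_matrix()
def f(n,x,y,z):
    w=ray('wrist',120+x/2.4,80+y/2.4,z,pose); t=T.T@(w-pose[0]); print(n,'tool cm',(t*100).round(2))
f('foot bot L',359,337,.0273);f('foot bot R',417,337,.0273)
f('foot top L',359,364,.0493);f('foot top R',417,364,.0493)
f('stop corner',334,300,.022);f('tile corner',433,307,.020);f('tile far',640,309,.020);f('ledge in top',676,260,.026);f('ledge out',740,262,.026)
f('strip L top',490,455,.018);f('strip top',490,280,.018);f('board',281,246,.012)
E
```

```text
foot bot L tool cm [ 1.58 -0.62  2.85]
foot bot R tool cm [1.57 0.85 2.85]
foot top L tool cm [ 1.64 -0.55  0.65]
foot top R tool cm [1.64 0.78 0.65]
stop corner tool cm [ 2.4  -1.27  3.38]
tile corner tool cm [2.16 1.29 3.58]
tile far tool cm [2.1  6.69 3.6 ]
ledge in top tool cm [3.55 7.29 3.  ]
ledge out tool cm [3.49 8.9  3.  ]
strip L top tool cm [-2.17  2.95  3.79]
strip top tool cm [2.83 2.77 3.79]
board tool cm [ 3.61 -2.71  4.37]
```

Corrections: +3 mm in tool x and −1 mm in tool y. Then lower gently onto the board.

>>> servo_tool:
  series: "1 0.1 -0.05 0 0; 1 0.3 -0.1 0 0; 1 0.3 -0.1 0.2 0; 1 0.3 -0.1 0.5 0; 1 0.3 -0.1 0.8 0; 1 0.3 -0.1 1.1 0; 1 0.3 -0.1 1.3 0; 1 0.3 -0.1 1.4 0; 1 0.3 -0.1 1.45 0; 1 0.3 -0.1 1.5 0; 1 0.3 -0.1 1.5 0; 1 0.3 -0.1 1.5 0"

```text
time: 7.5
tool_pos: [0.3886, 0.3127, 0.0404]
ee_rot: [-3.141, -0.0, 2.261]
wrist_force: [-4.0, -1.4, 5.5]
width: 0.0118
```

>>> servo_tool:
  series: "1 0 0 -0.05 0; 1 0 0 -0.05 0; 1 0 0 -0.05 0"

```text
time: 7.75
tool_pos: [0.3889, 0.3128, 0.0404]
ee_rot: [3.141, 0.0, 2.261]
wrist_force: [-2.0, -0.8, 4.2]
width: 0.0116
```

```bash
python3 - <<'E'
from h import *
o=robot.get_obs(); np.save('pics/w4pose.npy',np.array([o['tool_pos'],o['ee_rot']]));print(o['tool_pos'],o['ee_rot'],o['width'],o['wrist_force'],o['wrist_torque'])
p,d=save('wrist','w4')
c=p[80:330,120:440]; cv2.imwrite('pics/w4c.png',cv2.resize(c[:,:,::-1],(768,600),interpolation=2))
E
```

```text
[0.38890346 0.31284518 0.04042563] [3.14124296e+00 1.93139020e-05 2.26074277e+00] 0.011585030344755371 [-2.03896786 -0.79921095  4.20003289] [-0.29781903  0.42830142  0.03577503]
```

View pics/w4c.png

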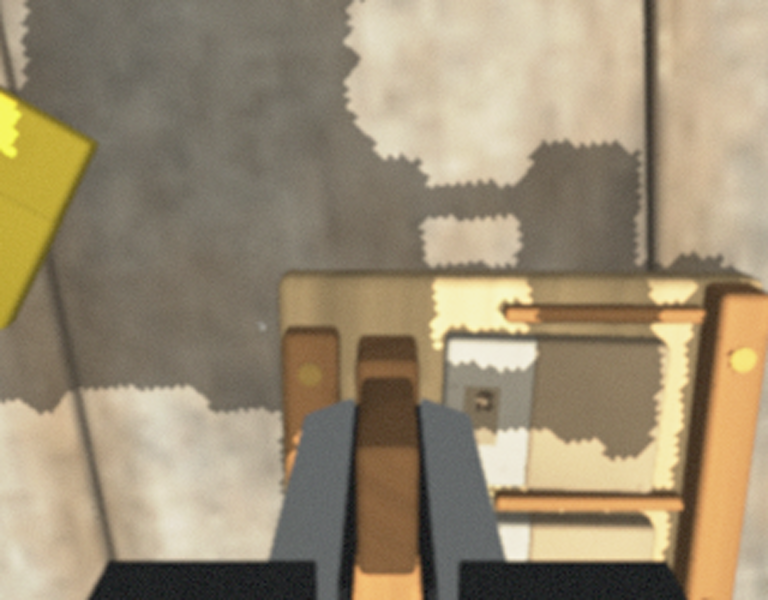

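The spacer is in the gap: foot at crop x 358–417, stop at 338, tile face at 443. There is about 4 N of support from the board. Now I'll push slowly toward the ledge.

>>> servo_tool:
  series: "1 0 0.1 0 0; 1 0 0.2 0 0; 1 0 0.3 0 0; 1 0 0.4 0 0; 1 0 0.5 0 0; 1 0 0.6 0 0; 1 0 0.7 0 0; 1 0 0.8 0 0; 1 0 0.9 0 0; 1 0 1.0 0 0; 1 0 1.1 0 0; 1 0 1.1 0 0"

```text
time: 8.8
tool_pos: [0.3964, 0.3189, 0.0404]
ee_rot: [-3.138, 0.0, 2.261]
wrist_force: [-4.3, -3.8, 6.9]
width: 0.0117
```

>>> servo_tool:
  series: "1 0 0.1 0 0; 1 0 0.2 0 0; 1 0 0.3 0 0; 1 0 0.3 0 0; 1 0 0.3 0 0"

```text
time: 9.22
tool_pos: [0.3987, 0.3208, 0.0404]
ee_rot: [-3.138, 0.0, 2.261]
wrist_force: [-4.6, -3.4, 6.7]
width: 0.012
```

>>> servo_tool:
  series: "1 0 0.1 0 0; 1 0 0.2 0 0; 1 0 0.3 0 0; 1 0 0.3 0 0; 1 0 0.3 0 0"

```text
time: 9.63
tool_pos: [0.401, 0.3227, 0.0404]
ee_rot: [-3.138, 0.0, 2.261]
wrist_force: [-4.6, -3.7, 7.4]
width: 0.0119
```

>>> servo_tool:
  series: "1 0 0.1 0 0; 1 0 0.2 0 0; 1 0 0.2 0 0; 1 0 0.2 0 0"

```text
time: 9.97
tool_pos: [0.4017, 0.3233, 0.0404]
ee_rot: [-3.136, 0.0, 2.261]
wrist_force: [-6.1, -5.8, 9.8]
width: 0.0113
```

Force is rising, so the tile has reached the ledge. I'll press a little more and look.

>>> servo_tool:
  series: "1 0 0.05 0 0; 1 0 0.1 0 0; 1 0 0.15 0 0; 1 0 0.15 0 0; 1 0 0.15 0 0"

```text
time: 10.38
tool_pos: [0.4018, 0.3234, 0.0404]
ee_rot: [-3.133, 0.0, 2.261]
wrist_force: [-8.9, -7.8, 11.7]
width: 0.0118
```

```bash
python3 - <<'E'
from h import *
o=robot.get_obs(); print(o['tool_pos'],o['ee_rot'],o['width'],o['wrist_force'],o['wrist_torque'],o['joint_torque'])
p,d=save('wrist','w5')
c=p[80:330,120:440]; cv2.imwrite('pics/w5c.png',cv2.resize(c[:,:,::-1],(768,600),interpolation=2))
E
```

```text
[0.40178674 0.32339064 0.04043656] [-3.13273230e+00  3.05506496e-04  2.26099553e+00] 0.011801597780908953 [-8.85208501 -7.80471229 11.74164063] [-1.60248875  1.87498277  0.02232753] [ 1.19349947e-01 -2.73638016e+01 -2.82105535e+01  5.96541781e-01
 -4.08909470e+00 -1.26508981e-02]
```

View pics/w5c.png

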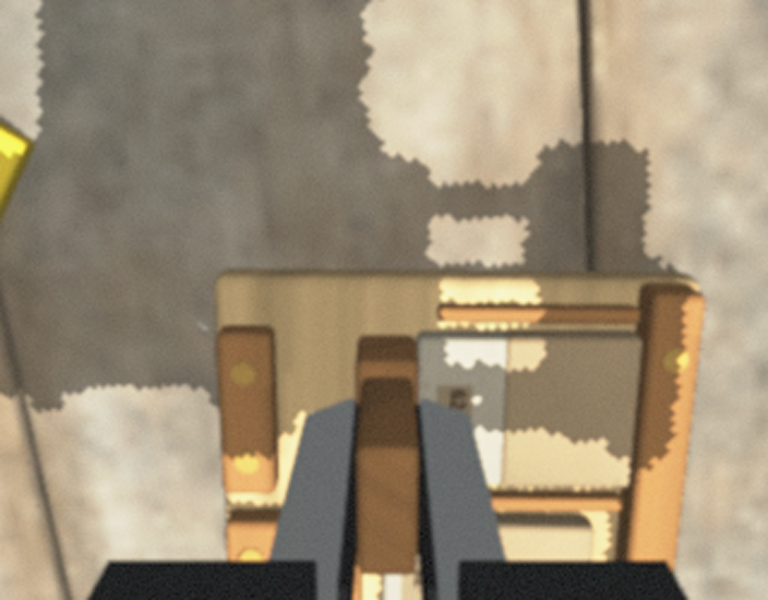

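The picture shows the tile's far edge meeting the ledge at crop x≈640 with no gap, parallel along its whole width, and the foot against its near face at 417. The press is about 12 N. I'll firm it slightly and hold.

>>> servo_tool:
  series: "1 0 0.05 0 0; 1 0 0.1 0 0; 1 0 0.15 0 0; 1 0 0.2 0 0; 1 0 0.2 0 0; 1 0 0.2 0 0; 1 0 0.2 0 0; 1 0 0.2 0 0"

```text
time: 11.1
tool_pos: [0.4019, 0.3235, 0.0405]
ee_rot: [-3.129, 0.0, 2.261]
wrist_force: [-11.9, -10.3, 16.2]
width: 0.0122
```

```bash
python3 - <<'E'
from h import *
o=robot.get_obs(); print(o['tool_pos'],o['ee_rot'],o['width'],o['wrist_force'])
p,d=save('wrist','w6'); t,_=save('top','top1')
t0=cv2.imread('pics/top0.png')
s=lambda im:cv2.resize(im[165:257,170:270],(375,300),interpolation=2)
m=np.zeros((600,760,3),np.uint8)
m[:300,:375]=s(t0); m[300:,:375]=s(t[:,:,::-1]); m[:300,380:]=cv2.resize(p[110:350,180:420,::-1],(380,300))
m[300:,380:]=cv2.resize(t[90:290,130:430,::-1],(380,300))
cv2.imwrite('pics/m2.png',m)
E
```

```text
[0.40194023 0.32351796 0.04048136] [-3.12857862e+00  3.45054834e-04  2.26108033e+00] 0.012172348837191307 [-11.90090626 -10.34258758  16.16648627]
```

View pics/m2.png

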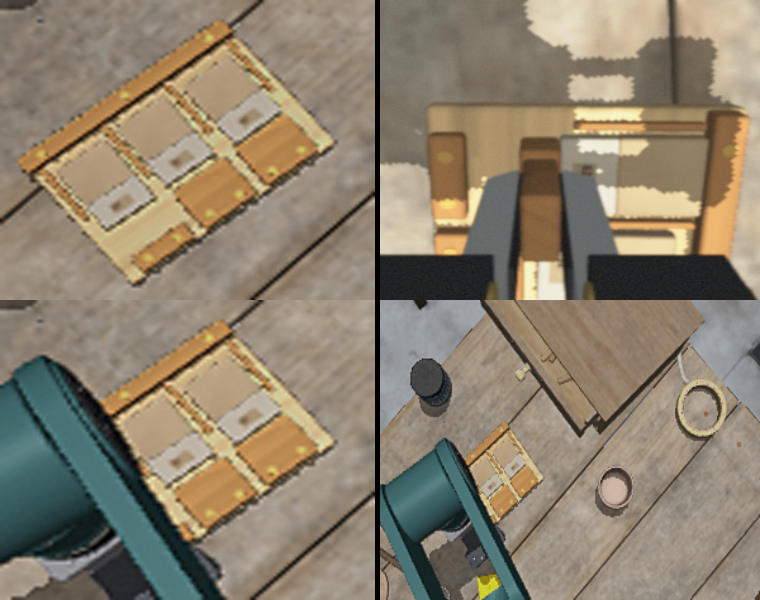

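The tile is flush, the other tiles and bystanders haven't moved, and the push is about 16 N along the lane. Handing in.

```bash
python3 -c "
from bench import robot
print(robot.close_job())"
```

```text
the job is handed in; nothing more can be done
None
```

The job is handed in at about 11.2 s of the 48 s allowed. I picked up the stepped wooden spacer and lowered it foot-down into the gap of the shallow-stop lane (board y = +52). I then pushed the tile with it until it sat against the back ledge, and left the arm gripping and pressing.

**Last checks:**
- **Tile:** in the wrist picture its far edge meets the ledge with no visible gap, parallel along its width. The arm moved only about 0.2 mm more over the last 2 mm of commanded push.
- **Force:** about 16 N along the lane, plus about 16 N of upward support from the board. Some of the 16 N push goes into friction at the foot.
- **Grip:** finger opening is 12.2 mm, on the 12 mm grip.
- **Other things:** the other two tiles, cup, jar and tape looked unmoved in the before and after top views.

**Disagreements:**
- The tool tilted about 13 mrad under the push.
- My camera readings put the board at about 116 mm in x, against the 124 mm given. I couldn't explain this, so I relied on contact force to find the ledge.

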